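# Rock a jammed locating block out of its jig and hold it clear

## Task

The steel locating block has jammed in the slot of the drilling jig. Grip it by its orange tab, rock it back and forth along the slot (leaning towards one open end, then the other) at least twice, leaning it clearly about five degrees or more each way while it is still in the slot, until it works free, and finish while still holding it upright and still just clear of the jig, a couple of centimetres above the slot it came from. Do not let go, and leave the other things on the bench alone.

Things in the scene. Friction and masses are not known exactly. Their poses are not given: they have to be found in the camera images.
- jig: Drilling jig, fixed. Aluminium plate 150 x 130 x 12 mm with two cheeks 90 mm long, tops 50 mm above the bench: dark steel on the jig's -x side, blue on +x. The 40 mm wide slot between them runs along the jig's y axis, open at both ends but for stops 10 mm high, 32 mm from its middle. Origin: at bench level under the slot's middle; z up.
- locating_block: Loose, about 0.35 kg. Steel body 40 (x) x 60 (y) x 46 mm (z); on it an upright orange tab 16 mm thick (x), 44 long (y), 38 high. Origin: centre of the underside; z up. Starts on the slot floor, axes as the jig's. Pad friction holds each end with roughly 20 N (a straight pull takes twice that) and keeps it where it is worked to; it rocks only about the jig's x axis.
- tab_top (a point): Centre of the top of the orange tab, 84 mm above the middle of the block's underside. Leaning the block over one bottom edge lifts its other end; leaning it to and fro over alternate ends walks it up out of the slot.
- slot_floor (a point): Middle of the slot floor, 12 mm above the jig's origin; axes as the jig's. Sprung brass pads in the blue cheek, 20 mm either side of the middle and 6 to 28 mm above this floor, press the block against the dark cheek. With its underside above the pads the block is free; the cheek tops are 38 mm above this floor.
- masking_tape: Bystander: roll of cream masking tape lying flat, 104 mm across, 25 mm high; origin at the centre of its underside. Loose.
- tape_measure: Bystander: grey tape measure, 35 x 79 x 64 mm; origin at the centre of its underside. Loose.
Things that resemble listed ones, but are neither listed nor needed, are in the scene too. What is shaped like the jig but brown is not meant.

How it is judged:
By the outcome, as a careful person would: the job done as asked, in the order asked, and still so for the second after the job is handed in, while the arm keeps its last pose, push and grip.
It also fails if it takes over 40 s, if anything falls off the work surface, if the arm or the gripper's body presses on something with over 40 N, if the wrist force passes 120 N, or if a joint passes its speed limit or range.

## Robot

A 6-joint arm with a two-finger parallel gripper is mounted at the origin on a cart in front of the work surface, level with it; the furniture and walls round the work are solid. World frame = base frame: x ahead of the robot, y to its left, z up, the work surface at z = 0. Lengths are in m, angles in rad, forces in N, time in s.
With the tool pointing down it reaches from about 0.325 to 0.775 m from the base axis. Payload 9.3 kg.
Tool frame: the origin (TCP) lies midway between the tips of the shut fingers; the grasp point (between the pads) lies env.grasp_offset behind it (env.grasp_offset is the distance from the TCP to the grasp point, in m); y points along the fingers, z is the direction in which the jaws open and shut, and the axes are right-handed (so a half turn about y gives the same grasp; the last joint's range is limited). The gripper opens to 85 mm and grips with 20 to 120 N. Pads are 22 mm wide; open, the fingers measure 114 mm over their backs; the gripper's body (76 mm by 85 mm) begins 54 mm behind the grasp point. The pads swing forward as they close: fully open they stand 13 mm farther back than shut.
Start: joints at [0.984, 0.259, 0.021, 1.334, 0, 1.418], TCP at [0.231, 0.499, 0.231] pointing down, gripper open.
Joint ranges: [-3.04, 3.04], [-0.91, 1.82], [-1.04, 1.36], [-1.92, 1.95], [-1.52, 1.45], [-3.14, 3.14]. Speed limits (rad/s): [2.22, 2.22, 2.79, 3.14, 3.14, 3.14].

## Interface

Orientations are given as [roll, pitch, yaw] about the fixed x, y, z axes, in that order (R = Rz(yaw) Ry(pitch) Rx(roll)).
In Python, from bench import env gives the robot as it stands.
- The arm moves only by the shell command python3 -m handwheel 'ROWS'. ROWS is a JSON object of lists of equal length, an entry for each row: "travel": the shift along the world's x, y, z as a fraction of full scale, a list of three; "turn": the turn, a rotation vector about the world's x, y, z as a fraction of full scale, a list of three; "jaw": the closure, from 0 (fully open) to 1 (shut). In form: {"travel": [[x, y, z], ...], "turn": [[ax, ay, az], ...], "jaw": [jaw, ...]}. A call has 1 to 20 rows; each row is the pose to reach, as a shift and turn from the pose commanded when the call began; what a row does not reach only later rows make up. Full scale, the value 1, is 40 cm for a shift and 30 degrees for a turn. A row lasts 1/8 s, in which the tool goes at most 62.5 mm and 10.7 degrees, less where a joint would pass 70% of its speed; a pose out of reach is approached as far as the arm can. A call with a number of a shift or a turn outside -1 to 1 is refused whole. A call with a gripper value outside its range is refused whole. The fingers move at their own pace and stop on an object; the grip force is fixed at half the most. Time passes only in rows, so rows that repeat a pose let the fingers close. It gives the time, the measured TCP pose, the force and the opening at its end, in the units of the state.
- env.get_obs(): the state, without advancing time (a new reading comes with each control period).
- env.read_camera(name): name is "scene" or "side" or "wrist"; returns a dict with "image" (420x560x3 uint8, red, green, blue), "depth" (420x560 float32, m along the optical axis (not along the pixel's ray), 0 where there is no reading), "fovy" (degrees; the focal length in pixels is half the picture's height over the tangent of half this angle, whatever the lens; pixels are square), "cx", "cy" (the principal point, pixels), "rvec" (rotation vector, rad) and "tvec" (3), from world to camera coordinates, as OpenCV has them. Camera axes: x right, y down, z forward; pixel columns grow to the right and rows downward; lengths in m; the calibration is good to about 2 mm. A picture is of the moment at which its call begins.
- env.sign_off(): hands the job in, once; it reports no verdict.
The state is a dict: "t": time; "qpos": joint angles; "dq": joint speeds; "tau": joint torques, N m; "tool_pos": TCP position; "eef_rot": TCP orientation; "wrist_force": force on the tool from outside, world axes, zero at the start; "ft_torque": the same for the moment, N m; "grip_width": finger opening in m.
Only numpy, scipy, OpenCV 4.12 (cv2) and the standard library are available. Lean on these libraries where they do the work, as an engineer would, in place of code of your own. Each camera call takes 0.05 s, during which the arm holds its last target. There are 200 camera calls.

## Working session

There is one attempt and no reset: what is moved stays moved. The work goes in short steps, Python scripts to look and compute and a shell command to move; the robot and the scene stay as the last step left them, time stands still between calls to the robot, and variables do not carry over. Pictures are saved under pics/ and viewed, about 8 in all and at most 12, crops included, and the job is handed in when it is done.

```bash
mkdir -p pics; cat > h.py <<'E'
import numpy as np, cv2
from bench import env
def cam(n):
    c=env.read_camera(n); h=c["image"].shape[0]
    c["f"]=h/2/np.tan(np.radians(c["fovy"])/2); c["R"]=cv2.Rodrigues(np.array(c["rvec"],float))[0]; c["t"]=np.array(c["tvec"],float).ravel(); return c
def pts(c):
    d=c["depth"]; v,u=np.mgrid[:d.shape[0],:d.shape[1]]
    p=np.stack([(u-c["cx"])/c["f"]*d,(v-c["cy"])/c["f"]*d,d],-1)
    return (p-c["t"])@c["R"]
def save(c,n): cv2.imwrite(f"pics/{n}.png",cv2.cvtColor(c["image"],cv2.COLOR_RGB2BGR))
E
python3 - <<'E'
from h import *
for n in ["scene","side"]:
    c=cam(n); save(c,n+"0"); print(n,-c["R"].T@c["t"],c["R"][2])
    np.savez(n+"0.npz",im=c["image"],P=pts(c),d=c["depth"])
    hsv=cv2.cvtColor(c["image"],cv2.COLOR_RGB2HSV)
    for nm,lo,hi in [("orange",(5,150,100),(20,255,255)),("blue",(100,120,50),(125,255,255))]:
        m=cv2.inRange(hsv,lo,hi); k,l,s,ce=cv2.connectedComponentsWithStats(m)
        for i in range(1,k):
            if s[i,4]>60:
                P=pts(c)[(l==i)&(c["depth"]>0)]
                print(nm,s[i],ce[i].round(),P.min(0).round(3) if len(P) else '',P.max(0).round(3) if len(P) else '')
print(env.get_obs(),env.grasp_offset)
E
```

```text
scene [-0.2789199  -0.59402592  0.83260284] [ 0.63852116  0.48479232 -0.59771828]
orange [344 101  12  19  80] [349. 110.] [0.895 0.001 0.21 ] [0.992 0.074 0.292]
orange [279 187  13  11  65] [285. 191.] [ 0.587  0.03  -0.003] [0.723 0.164 0.099]
orange [303 226  58  39 538] [332. 248.] [ 0.483 -0.221  0.006] [ 0.646 -0.078  0.055]
orange [434 248  23  20 248] [446. 259.] [ 0.654 -0.47  -0.004] [ 0.784 -0.415  0.027]
blue [235  90  28  11  84] [249.  95.] [ 1.331  0.773 -0.041] [ 1.386  0.978 -0.027]
blue [398 185  29  14 162] [413. 192.] [ 0.942 -0.275  0.008] [ 0.971 -0.175  0.029]
blue [292 195  13  17 106] [299. 203.] [0.614 0.006 0.019] [0.646 0.058 0.052]
blue [322 222  31  21 295] [337. 230.] [ 0.569 -0.19   0.018] [ 0.612 -0.103  0.054]
side [ 0.47387634 -1.11350258  0.56272518] [ 0.04407412  0.92362113 -0.38076434]
orange [412 138   9  26 138] [415. 151.] [ 0.896 -0.003 -0.032] [1.419 1.457 0.296]
orange [370 181  20   4  76] [379. 182.] [0.914 0.465 0.006] [0.994 0.501 0.023]
orange [298 201   6  16  90] [300. 208.] [ 0.589  0.026 -0.002] [0.633 0.305 0.097]
orange [479 220
[... 603 characters left out ...]
8. 276.] [ 0.906 -0.34   0.012] [ 0.97  -0.211  0.079]
{'t': 0.1, 'qpos': array([9.84423408e-01, 2.59168264e-01, 2.08185341e-02, 1.33371566e+00,
       5.76306142e-06, 1.41821961e+00]), 'dq': array([-0.00054099, -0.00213776,  0.0027954 ,  0.0002165 , -0.00049662,
        0.00012347]), 'tau': array([ 6.06012167e-03, -5.56692696e+01,  3.45070696e+01,  1.16384053e-02,
       -9.05964771e-05,  2.34594415e-05]), 'tool_pos': array([0.23101911, 0.49883989, 0.23070152]), 'eef_rot': array([-1.57204977e+00,  1.98575119e-04, -4.33796335e-01]), 'wrist_force': array([ 1.16175494,  0.29383301, -0.53267597]), 'ft_torque': array([0.0187483 , 0.00132702, 0.00159264]), 'grip_width': 0.0854829205881748} 0.0187
```

```bash
python3 - <<'E'
import cv2
a=cv2.imread("pics/scene0.png")[150:300,230:480]; b=cv2.imread("pics/side0.png")[150:360,220:480]
cv2.imwrite("pics/sc.png",cv2.resize(a,None,fx=3,fy=3,interpolation=2)); cv2.imwrite("pics/si.png",cv2.resize(b,None,fx=2.8,fy=2.8,interpolation=2))
E
```

```text
(no output)
```

View pics/sc.png

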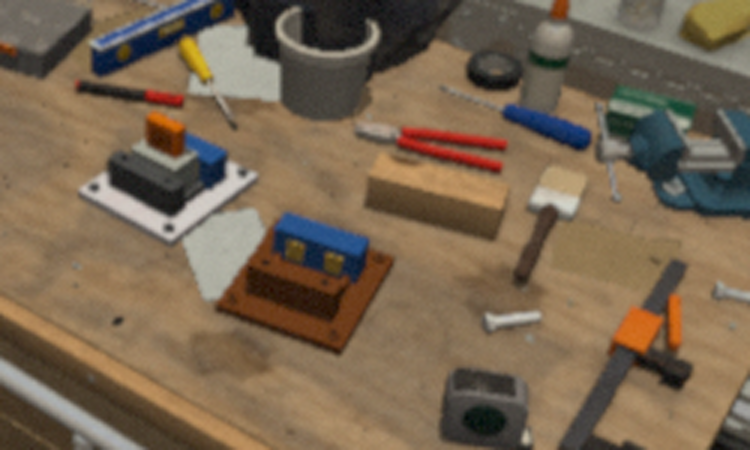

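View pics/si.png

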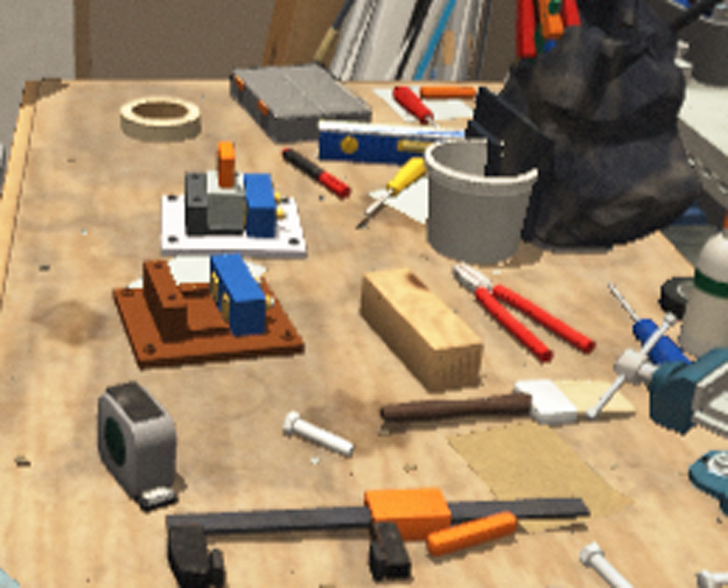

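The scene crop shows the true (white-plate) jig around crop (165,165), holding the block with the orange tab at (165,135). The brown decoy is at (300,280). In the side crop they are at (230,210) and (210,310). Next I measure the jig's pose.

```bash
cat >> h.py <<'E'
def ray(c,uv,z):
    o=-c["R"].T@c["t"]; d=np.c_[(uv[:,0]-c["cx"])/c["f"],(uv[:,1]-c["cy"])/c["f"],np.ones(len(uv))]@c["R"]
    return o+d*((z-o[2])/d[:,2])[:,None]
E
python3 - <<'E'
from h import *
for n,roi in [("scene",(245,320,180,235)),("side",(270,340,195,250))]:
    c=cam(n); im=c["image"]; P=pts(c); hsv=cv2.cvtColor(im,cv2.COLOR_RGB2HSV)
    box=np.zeros(im.shape[:2],np.uint8); box[roi[2]:roi[3],roi[0]:roi[1]]=255
    w=cv2.inRange(hsv,(0,0,170),(180,50,255))&box
    w=cv2.morphologyEx(w,cv2.MORPH_OPEN,np.ones((2,2),np.uint8))
    k,l,s,ce=cv2.connectedComponentsWithStats(w); i=1+s[1:,4].argmax(); print(n,s[i],s[1:,4])
    ct=np.argwhere(np.isin(l,[j for j in range(1,k) if s[j,4]>60]))[:,::-1].astype(float)
    X=ray(c,ct,0.012)[:,:2]
    r=cv2.minAreaRect((X*1000).astype(np.float32)); print("plate",r)
    for nm,lo,hi in [("orange",(5,150,100),(20,255,255)),("blue",(100,120,50),(125,255,255))]:
        m=(cv2.inRange(hsv,lo,hi)&box)>0
        Q=P[m&(c["depth"]>0)]; Q=Q[(Q[:,2]>.02)&(Q[:,2]<.11)]
        print(nm,len(Q),np.percentile(Q,[3,50,97],axis=0).round(4).tolist())
        if nm=="blue":
            T=Q[abs(Q[:,2]-.05)<.004]; print("bluetop",cv2.minAreaRect((T[:,:2]*1000).astype(np.float32)))
        else:
            for z in(.09,.096): 
                uv=np.argwhere(m)[:,::-1].astype(float); uv=uv[uv[:,1]<=uv[:,1].min()+3]; print(z,ray(c,uv,z)[:,:2].mean(0))
    T=P[(box>0)&(c["depth"]>0)&(abs(P[...,2]-.012)<.004)]; print("plate depth",cv2.minAreaRect((T[:,:2]*1000).astype(np.float32)),len(T))
E
```

```text
scene [293 221  25  15 280] [ 22 157 160 280]
plate ((562.1619262695312, 12.204612731933594), (152.22698974609375, 174.499267578125), 47.50226593017578)
orange 57 [[0.5868, 0.0317, 0.076], [0.5937, 0.0494, 0.0933], [0.6034, 0.0702, 0.097]]
0.09 [0.64663706 0.08893409]
0.096 [0.63915885 0.08341599]
blue 109 [[0.6155, 0.0062, 0.022], [0.6292, 0.0154, 0.0471], [0.6462, 0.0521, 0.0513]]
bluetop ((631.4346923828125, 31.310195922851562), (31.267736434936523, 52.74165344238281), 0.6468896269798279)
plate depth ((630.04931640625, 71.66346740722656), (308.1485900878906, 194.7908477783203), 39.21957778930664) 554
side [278 221  52  20 428] [ 34   8 428 123  19]
plate ((605.6959838867188, 10.468528747558594), (192.7509307861328, 148.97898864746094), 87.2162857055664)
orange 144 [[0.5115, -0.1483, 0.0341], [0.5919, 0.0308, 0.0712], [0.6523, 0.0664, 0.0967]]
0.09 [0.60143304 0.07022257]
0.096 [0.59981405 0.0551983 ]
blue 344 [[0.5738, -0.1461, 0.0224], [0.627, 0.0085, 0.0489], [0.7443, 0.2529, 0.0515]]
bluetop ((612.6195068359375, -26.987930297851562), (257.6321105957031, 41.825748443603516), 75.50116729736328)
plate depth ((640.9515991210938, 133.83786010742188), (234.5033721923828, 420.5743103027344), 2.783653974533081) 653
```

```bash
python3 -m handwheel '{"travel":[[0.1,-0.13,0.02],[0.2,-0.26,0.04],[0.3,-0.39,0.06],[0.45,-0.57,0.08],[0.45,-0.57,0.08]],"turn":[[0,0,-0.25],[0,0,-0.5],[0,0,-0.75],[0,0,-1],[0,0,-1]],"jaw":[0,0,0,0,0]}'
python3 -m handwheel '{"travel":[[0.1,-0.13,0],[0.2,-0.26,0],[0.3,-0.39,0],[0.45,-0.57,0],[0.45,-0.57,0],[0.45,-0.57,0]],"turn":[[0,0,-0.25],[0,0,-0.5],[0,0,-0.75],[0,0,-1],[0,0,-1],[0,0,-1]],"jaw":[0,0,0,0,0,0]}'
python3 - <<'E'
from h import *
c=cam("wrist"); save(c,"w1"); print(env.get_obs()["tool_pos"],env.get_obs()["eef_rot"],-c["R"].T@c["t"],c["R"][2])
E
```

```text
t: 0.82
tool_pos: [0.4124, 0.269, 0.2635]
eef_rot: [-1.57, -0.0, -0.961]
wrist_force: [-0.3, 0.8, 0.4]
grip_width: 0.0856
t: 1.58
tool_pos: [0.5925, 0.0406, 0.2619]
eef_rot: [-1.572, 0.0, -1.484]
wrist_force: [-0.2, -0.3, -0.7]
grip_width: 0.086
[0.59150045 0.04199766 0.26237189] [-1.57233357e+00  3.24350119e-04 -1.48304901e+00] [0.58524229 0.11599839 0.40328299] [ 0.02430741 -0.29467176 -0.95528933]
```

View pics/w1.png

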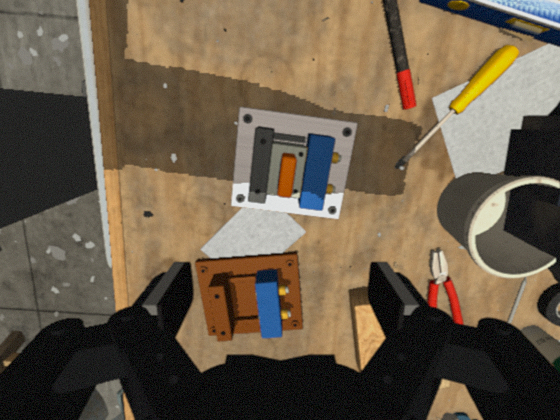

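The wrist view shows the white jig at about (295,160), with the orange tab top at (287,175), dark cheek left (-x) and blue cheek right (+x). The brown decoy is at (250,300).

```bash
cat > m.py <<'E'
from h import *
c=cam("wrist"); im=c["image"]; P=pts(c); hsv=cv2.cvtColor(im,cv2.COLOR_RGB2HSV); D=c["depth"]>0
def rep(nm,m,zt,tol=.003):
    k,l,s,ce=cv2.connectedComponentsWithStats(m.astype(np.uint8))
    for i in range(1,k):
        if s[i,4]<80: continue
        g=(l==i)&D; T=P[g&(abs(P[...,2]-zt)<tol)]
        if len(T)<40: continue
        Q=T[:,:2]-T[:,:2].mean(0); w,V=np.linalg.eigh(Q.T@Q); a=V[:,1]*np.sign(V[1,1])
        cc,(x,y),an=cv2.minAreaRect((T[:,:2]*1000).astype(np.float32))
        print(nm,len(T),"mean",T.mean(0).round(4),"rect",np.round(cc,1),round(x,1),round(y,1),round(an,1),"long-axis yaw from y deg",np.degrees(np.arctan2(-a[0],a[1])).round(1))
rep("orange",cv2.inRange(hsv,(5,150,80),(20,255,255))>0,.096,.005)
rep("blue",cv2.inRange(hsv,(100,120,40),(125,255,255))>0,.05)
m=D&(abs(P[...,2]-.05)<.003)&(hsv[...,1]<60)&(hsv[...,2]<110); rep("dark",m,.05)
m=D&(abs(P[...,2]-.058)<.003); rep("steel",m,.058)
m=D&(abs(P[...,2]-.012)<.005)&(P[...,1]>-.035); rep("plate",m,.012,.005)
E
python3 m.py
```

```text
orange 556 mean [0.5966 0.0564 0.0945] rect [596.6  55.7] 42.0 15.4 89.3 long-axis yaw from y deg -2.4
blue 1688 mean [0.6333 0.0555 0.0488] rect [633.2  53.9] 88.3 28.3 87.6 long-axis yaw from y deg -2.4
blue 1147 mean [ 0.5912 -0.1399  0.0489] rect [ 591.7 -141.7] 29.5 88.7 9.9 long-axis yaw from y deg 9.9
dark 1307 mean [0.5664 0.0589 0.0488] rect [567.7  56.9] 88.1 25.0 87.1 long-axis yaw from y deg -2.4
dark 99 mean [0.8227 0.0529 0.0499] rect [825.4  54.5] 50.9 7.9 44.6 long-axis yaw from y deg -43.7
dark 181 mean [ 0.8863 -0.017   0.05  ] rect [881.  -17.2] 58.8 17.1 38.7 long-axis yaw from y deg -54.7
steel 194 mean [0.8752 0.1012 0.0579] rect [875.1 100.3] 4.6 50.3 5.3 long-axis yaw from y deg 7.5
steel 1040 mean [0.5966 0.0588 0.0568] rect [597.1  54.8] 59.9 39.8 87.4 long-axis yaw from y deg -5.6
steel 199 mean [0.8172 0.0356 0.058 ] rect [821.9  30.7] 91.4 27.7 74.5 long-axis yaw from y deg -18.2
steel 359 mean [0.8906 0.0021 0.0581] rect [8.869e+02 5.000e-01] 90.1 37.8 59.9 long-axis yaw from y deg -19.8
plate 1523 mean [0.7184 0.1975 0.0129] rect [720.5 197.1] 16.3 126.2 22.3 long-axis yaw from y deg 22.9
plate 550 mean [0.8128 0.2403 0.0117] rect [818.1 239.2] 3.0 175.1 79.6 long-axis yaw from y deg 80.0
plate 837 mean [0.8015 0.1521 0.0121] rect [801.8 141.7] 168.4 23.2 57.6 long-axis yaw from y deg -30.1
plate 5577 mean [0.6034 0.064  0.011 ] rect [605.2  54.2] 130.3 150.1 87.6 long-axis yaw from y deg 89.4
plate 219 mean [0.8203 0.0332 0.0121] rect [824.9  29.5] 84.6 26.2 74.3 long-axis yaw from y deg -17.0
plate 200 mean [ 0.8931 -0.0082  0.0116] rect [892.7  -6. ] 57.7 11.8 52.2 long-axis yaw from y deg -39.4
```

```bash
python3 -m handwheel '{"travel":[[0.0145,0.031,-0.05],[0.0145,0.031,-0.15],[0.0145,0.031,-0.25],[0.0145,0.031,-0.3],[0.0145,0.031,-0.3],[0.0145,0.031,-0.3]],"turn":[[0,0,-0.248],[0,0,-0.248],[0,0,-0.248],[0,0,-0.248],[0,0,-0.248],[0,0,-0.248]],"jaw":[0,0,0,0,0,0]}'
python3 - <<'E'
from h import *
c=cam("wrist"); save(c,"w2"); print(env.get_obs()["tool_pos"],env.get_obs()["eef_rot"])
E
python3 m.py | head -4
```

```text
t: 2.42
tool_pos: [0.5971, 0.0562, 0.1447]
eef_rot: [-1.569, 0.0, -1.61]
wrist_force: [0.1, 0.5, 0.0]
grip_width: 0.0856
[0.59732998 0.05599989 0.14482339] [-1.56862924e+00  3.86254307e-05 -1.61007790e+00]
orange 1248 mean [0.5968 0.0571 0.0945] rect [596.8  55.7] 42.5 14.6 87.3 long-axis yaw from y deg -2.6
blue 3453 mean [0.6333 0.0564 0.0488] rect [633.4  53.9] 88.5 29.1 87.4 long-axis yaw from y deg -2.5
dark 2545 mean [0.5662 0.0593 0.0488] rect [566.   56.9] 88.2 21.5 87.7 long-axis yaw from y deg -2.5
dark 418 mean [0.8132 0.0297 0.0499] rect [815.9  22.2] 75.3 17.8 87.3 long-axis yaw from y deg -7.1
```

View pics/w2.png

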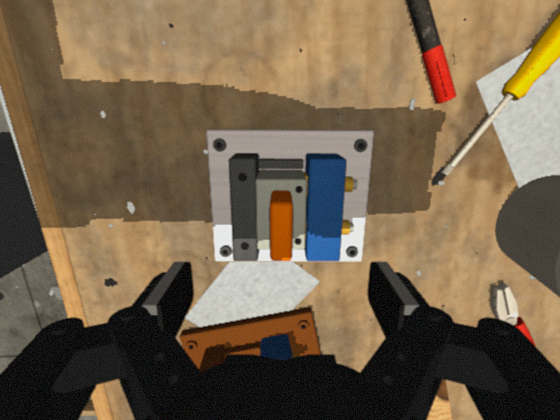

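The wrist view shows the tab at (281,225), centred between the fingers (x≈190 and 370) and square to them. I descend and grip.

```bash
python3 -m handwheel '{"travel":[[0,0,-0.07],[0,0,-0.14],[0,0,-0.19],[0,0,-0.205],[0,0,-0.205],[0,0,-0.205],[0,0,-0.205],[0,0,-0.205],[0,0,-0.205],[0,0,-0.205],[0,0,-0.205],[0,0,-0.205]],"turn":[[0,0,0],[0,0,0],[0,0,0],[0,0,0],[0,0,0],[0,0,0],[0,0,0],[0,0,0],[0,0,0],[0,0,0],[0,0,0],[0,0,0]],"jaw":[0,0,0,0,0,1,1,1,1,1,1,1]}'
python3 - <<'E'
from h import *
o=env.get_obs(); print(o["tool_pos"],o["eef_rot"],o["wrist_force"],o["ft_torque"],o["grip_width"])
# walk plan: height of TCP above underside a, states as underside end heights; x-rotation positive lifts +y end
a=o["tool_pos"][2]-0.012; off=0.0
yc,h,th=0.,0.,0.
psi=np.radians(-2.5)
def tcp(yc,h,th): return yc-a*np.sin(th),h+a*np.cos(th)
t0=tcp(0,0,0)
for tgt in [8,-8,8,-8,8,0]:
    new=np.radians(tgt); s=-1 if new>th else 1   # pivot end: -y if lifting +y
    py,pz=yc+s*.03*np.cos(th),h+s*.03*np.sin(th)
    for f in (.5,1):
        x=th+(new-th)*f; y2,h2=py-s*.03*np.cos(x),pz-s*.03*np.sin(x); T=tcp(y2,h2,x)
        dy,dz=T[0]-t0[0],T[1]-t0[1]
        print(tgt,f,"deg",np.degrees(x).round(1),"h",round(h2*1e3,1),"travel",np.round([-dy*np.sin(psi)/.4,dy*np.cos(psi)/.4,dz/.4],4),"turn",np.round(np.degrees(x)/30*np.array([np.cos(psi),np.sin(psi),0]),3))
    yc,h,th=y2,h2,new
E
```

```text
t: 4.03
tool_pos: [0.5976, 0.0554, 0.0617]
eef_rot: [-1.569, 0.0, -1.611]
wrist_force: [3.8, -0.3, 3.7]
grip_width: 0.0153
[0.59758659 0.0554136  0.06165824] [-1.56947578e+00  4.06543687e-05 -1.61097541e+00] [ 3.82969655 -0.30524969  3.69505227] [ 0.04804255 -0.54524933 -0.11296184] 0.015343907175061658
8 0.5 deg 4.0 h 2.1 travel [-0.0004 -0.0088  0.0049] turn [ 0.133 -0.006  0.   ]
8 1 deg 8.0 h 4.2 travel [-0.0008 -0.018   0.0092] turn [ 0.266 -0.012  0.   ]
-8 0.5 deg 0.0 h 8.4 travel [-0.0001 -0.0015  0.0209] turn [ 0. -0.  0.]
-8 1 deg -8.0 h 12.5 travel [0.0007 0.0165 0.0301] turn [-0.266  0.012 -0.   ]
8 0.5 deg 0.0 h 16.7 travel [0.     0.     0.0418] turn [ 0. -0.  0.]
8 1 deg 8.0 h 20.9 travel [-0.0008 -0.018   0.051 ] turn [ 0.266 -0.012  0.   ]
-8 0.5 deg 0.0 h 25.1 travel [-0.0001 -0.0015  0.0626] turn [ 0. -0.  0.]
-8 1 deg -8.0 h 29.2 travel [0.0007 0.0165 0.0719] turn [-0.266  0.012 -0.   ]
8 0.5 deg 0.0 h 33.4 travel [0.     0.     0.0835] turn [ 0. -0.  0.]
8 1 deg 8.0 h 37.6 travel [-0.0008 -0.018   0.0927] turn [ 0.266 -0.012  0.   ]
0 0.5 deg 4.0 h 39.7 travel [-0.0004 -0.0099  0.0988] turn [ 0.133 -0.006  0.   ]
0 1 deg 0.0 h 41.8 travel [-1.000e-04 -1.500e-03  1.044e-01] turn [ 0. -0.  0.]
```

Gripped at 15.3 mm. First lean: +8° about jig x, pivoting on the -y bottom edge.

```bash
python3 -m handwheel '{"travel":[[-0.0002,-0.0044,0.0025],[-0.0004,-0.0088,0.005],[-0.0006,-0.0134,0.007],[-0.0008,-0.018,0.0092],[-0.0008,-0.018,0.0092],[-0.0008,-0.018,0.0092]],"turn":[[0.066,-0.003,0],[0.133,-0.006,0],[0.2,-0.009,0],[0.266,-0.012,0],[0.266,-0.012,0],[0.266,-0.012,0]],"jaw":[1,1,1,1,1,1]}'
cat > b.py <<'E'
from h import *
import sys
o=env.get_obs(); print("t",o["t"],"tcp",o["tool_pos"].round(4),"rot",np.degrees(o["eef_rot"]).round(1),"F",o["wrist_force"].round(1),"M",o["ft_torque"].round(2),"w",round(float(o["grip_width"]),4))
c=cam("wrist"); save(c,sys.argv[1]); P=pts(c); hsv=cv2.cvtColor(c["image"],cv2.COLOR_RGB2HSV)
X=(P-[.5968,.0555,0]); psi=np.radians(-2.5); x=X[...,0]*np.cos(psi)+X[...,1]*np.sin(psi); y=-X[...,0]*np.sin(psi)+X[...,1]*np.cos(psi)
m=(c["depth"]>0)&(abs(x)<.017)&(y>-.025)&(y<.035)&(P[...,2]>.053)&(hsv[...,1]<70)
# block's top face: grey, exposed beside the tab at +y end (camera side)
for k in range(3):
    A=np.c_[x[m],y[m],np.ones(m.sum())]; q=np.linalg.lstsq(A,P[...,2][m],rcond=None)[0]
    r=abs(P[...,2]-(q[0]*x+q[1]*y+q[2])); m&=r<.003
print("top face n",m.sum(),"lean deg",np.degrees(np.arctan(q[1])).round(2),"underside height at mid (mm above floor)",((q[2]-.046+.0012-.012)*1e3).round(1),"y range",y[m].min().round(3),y[m].max().round(3))
E
python3 b.py w3
```

```text
t: 4.78
tool_pos: [0.5973, 0.0497, 0.0648]
eef_rot: [-1.569, 0.143, -1.61]
wrist_force: [7.6, 9.0, -2.6]
grip_width: 0.0151
t 4.775 tcp [0.5973 0.0497 0.0648] rot [-89.9   8.2 -92.2] F [ 7.6  9.  -2.6] M [ 1.29 -1.39 -0.33] w 0.0151
top face n 968 lean deg -70.66 underside height at mid (mm above floor) 69.1 y range -0.009 0.025
```

View pics/w3.png

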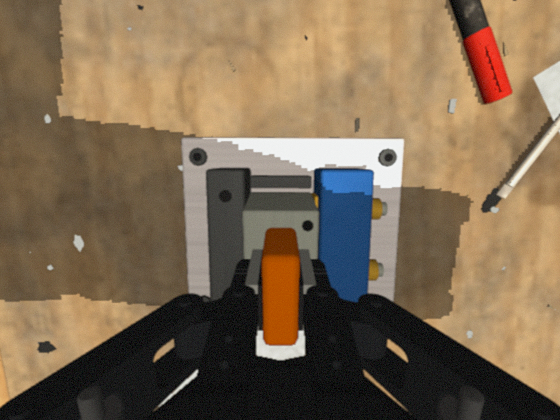

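The tab stands at (281,285), and the block's grey top is at (281,225) with its +y end raised. The plane fit caught finger pixels, so I tighten its mask.

```bash
cat > b2.py <<'E'
s=open("b.py").read()
i=s.index("m=(c["); s=s[:i]+'''
def fit(nm,m,hgt):
    d=np.arange(-14,14.01,.1); A=y[m]; Z=P[...,2][m]
    best=max(((np.sum(abs(Z-A*np.tan(np.radians(a))-b)<.0012),a,b) for a in np.arange(-14,14.1,.5) for b in np.arange(.05,.16,.001)))
    k=abs(Z-A*np.tan(np.radians(best[1]))-best[2])<.0025; q=np.polyfit(A[k],Z[k],1); th=np.arctan(q[0])
    print(nm,"n",k.sum(),"lean deg",np.degrees(th).round(2),"underside mid mm above floor",((q[1]+.0014-.012-hgt*np.cos(th))*1e3).round(1),"y span",A[k].min().round(3),A[k].max().round(3))
D=c["depth"]>0
fit("tab",D&(cv2.inRange(hsv,(5,150,80),(20,255,255))>0)&(abs(x)<.012)&(abs(y)<.05),.084)
g=D&(abs(x)<.018)&(y>.008)&(y<.05)&(hsv[...,1]<70)&(hsv[...,2]>75)&(P[...,2]>.05)
if g.sum()>50: fit("top",g,.046)
'''
open("b.py","w").write(s)
E
python3 b2.py; python3 b.py w3b
```

```text
t 4.825 tcp [0.5973 0.0497 0.0648] rot [-89.9   8.2 -92.2] F [ 7.   8.9 -1.8] M [ 1.31 -1.36 -0.28] w 0.015
tab n 3267 lean deg 6.04 underside mid mm above floor 4.2 y span -0.031 0.012
top n 1583 lean deg 4.89 underside mid mm above floor 4.6 y span 0.008 0.024
```

```bash
cat > plan.py <<'E'
import numpy as np,sys
# args: yc h(mm) th(block deg) tool deg now, then targets; rows relative to commanded TCP at start (given dy,dz mm from first grasp pose)
h0,th0,tl0,cy,cz=map(float,sys.argv[1:6]); psi=np.radians(-2.5); ag=.0684; go=.0187; L=2.5
yc,h,th,tl=0.,h0/1e3,np.radians(th0),tl0
for tgt in map(float,sys.argv[6:]):
    new=np.radians(tgt); s=-1 if new>th else 1; ntl=tgt+(L*np.sign(tgt) if tgt else 0)
    py,pz=yc+s*.03*np.cos(th),h+s*.03*np.sin(th)
    for f in (.25,.5,.75,1):
        x=th+(new-th)*f; u=np.radians(tl+(ntl-tl)*f); y2,h2=py-s*.03*np.cos(x),pz-s*.03*np.sin(x)
        Y=y2-ag*np.sin(x)+go*np.sin(u); Z=h2+ag*np.cos(x)-go*np.cos(u)-(ag-go)
        dy,dz=Y-cy/1e3,Z-cz/1e3; r=np.degrees(u)-tl0
        print(tgt,f,"h",round(h2*1e3,1),"abs dy dz mm",round(Y*1e3,1),round(Z*1e3,1),"travel",np.round([-dy*np.sin(psi)/.4,dy*np.cos(psi)/.4,dz/.4],4),"turn",np.round(r/30*np.array([np.cos(psi),np.sin(psi)]),3))
    yc,h,th,tl=y2,h2,new,ntl
E
python3 plan.py 4.2 6 8 -7.2 3.7 -8
```

```text
-8.0 0.25 h 6.0 abs dy dz mm -2.0 6.0 travel [0.0006 0.0129 0.0057] turn [-0.154  0.007]
-8.0 0.5 h 7.9 abs dy dz mm 0.6 7.9 travel [0.0009 0.0195 0.0104] turn [-0.308  0.013]
-8.0 0.75 h 9.7 abs dy dz mm 3.4 9.6 travel [0.0012 0.0264 0.0147] turn [-0.462  0.02 ]
-8.0 1 h 11.5 abs dy dz mm 6.2 11.2 travel [0.0015 0.0336 0.0186] turn [-0.616  0.027]
```

```bash
python3 -m handwheel '{"travel":[[0.0003,0.007,0.0028],[0.0006,0.0129,0.0057],[0.0008,0.016,0.008],[0.0009,0.0195,0.0104],[0.001,0.023,0.0125],[0.0012,0.0264,0.0147],[0.0014,0.03,0.0166],[0.0015,0.0336,0.0186],[0.0015,0.0336,0.0186]],"turn":[[-0.077,0.003,0],[-0.154,0.007,0],[-0.231,0.01,0],[-0.308,0.013,0],[-0.385,0.017,0],[-0.462,0.02,0],[-0.539,0.023,0],[-0.616,0.027,0],[-0.616,0.027,0]],"jaw":[1,1,1,1,1,1,1,1,1]}'; python3 b.py w4
```

```text
t: 6.0
tool_pos: [0.5976, 0.0614, 0.0697]
eef_rot: [-1.573, -0.185, -1.611]
wrist_force: [12.9, -3.8, -22.0]
grip_width: 0.0153
t 6.0 tcp [0.5976 0.0614 0.0697] rot [-90.1 -10.6 -92.3] F [ 12.9  -3.8 -22. ] M [ 0.1  -2.54  0.21] w 0.0153
tab n 3224 lean deg -11.21 underside mid mm above floor 11.2 y span -0.009 0.034
top n 2027 lean deg -11.53 underside mid mm above floor 10.3 y span 0.008 0.034
```

```bash
python3 plan.py 10.7 -11 -10.5 6.2 11.1 8 -8
```

```text
8.0 0.25 h 13.2 abs dy dz mm 6.1 12.8 travel [-0.     -0.0002  0.0043] turn [ 0.175 -0.008]
8.0 0.5 h 15.6 abs dy dz mm 2.3 15.6 travel [-0.0004 -0.0097  0.0113] turn [ 0.35  -0.015]
8.0 0.75 h 18.1 abs dy dz mm -1.7 18.1 travel [-0.0009 -0.0196  0.0175] turn [ 0.525 -0.023]
8.0 1 h 20.6 abs dy dz mm -5.9 20.2 travel [-0.0013 -0.0301  0.0229] turn [ 0.699 -0.031]
-8.0 0.25 h 22.7 abs dy dz mm -3.0 22.6 travel [-0.001  -0.023   0.0287] turn [ 0.525 -0.023]
-8.0 0.5 h 24.8 abs dy dz mm -0.0 24.8 travel [-0.0007 -0.0156  0.0342] turn [ 0.35  -0.015]
-8.0 0.75 h 26.9 abs dy dz mm 3.1 26.8 travel [-0.0003 -0.0077  0.0392] turn [ 0.175 -0.008]
-8.0 1 h 28.9 abs dy dz mm 6.4 28.6 travel [0.     0.0004 0.0437] turn [ 0. -0.]
```

```bash
python3 -m handwheel '{"travel":[[-0.0001,-0.002,0.002],[-0.0002,-0.005,0.004],[-0.0003,-0.008,0.006],[-0.0005,-0.012,0.008],[-0.0007,-0.0165,0.010],[-0.0009,-0.021,0.0115],[-0.0011,-0.0255,0.0135],[-0.0013,-0.0301,0.015],[-0.0013,-0.0301,0.015]],"turn":[[0.09,-0.004,0],[0.175,-0.008,0],[0.262,-0.012,0],[0.35,-0.015,0],[0.437,-0.019,0],[0.525,-0.023,0],[0.612,-0.027,0],[0.7,-0.031,0],[0.7,-0.031,0]],"jaw":[1,1,1,1,1,1,1,1,1]}'; python3 b.py w5
```

```text
t: 7.18
tool_pos: [0.597, 0.0487, 0.0762]
eef_rot: [-1.571, 0.184, -1.612]
wrist_force: [10.3, 0.4, -17.9]
grip_width: 0.015
t 7.175 tcp [0.597  0.0487 0.0762] rot [-90.   10.5 -92.4] F [ 10.3   0.4 -17.9] M [-1.01 -2.13 -0.32] w 0.015
tab n 3233 lean deg 8.76 underside mid mm above floor 16.6 y span -0.034 0.009
top n 1535 lean deg 7.3 underside mid mm above floor 16.5 y span 0.008 0.023
```

```bash
python3 -m handwheel '{"travel":[[0.0002,0.0037,0.002],[0.0003,0.0075,0.004],[0.0005,0.0112,0.006],[0.0006,0.015,0.008],[0.0008,0.0187,0.0095],[0.001,0.0225,0.011],[0.0011,0.0262,0.0125],[0.0013,0.03,0.0135],[0.0013,0.03,0.0135]],"turn":[[-0.09,0.004,0],[-0.175,0.008,0],[-0.262,0.012,0],[-0.35,0.015,0],[-0.437,0.019,0],[-0.525,0.023,0],[-0.612,0.027,0],[-0.7,0.031,0],[-0.7,0.031,0]],"jaw":[1,1,1,1,1,1,1,1,1]}'; python3 b.py w6
```

```text
t: 8.35
tool_pos: [0.5976, 0.0625, 0.0818]
eef_rot: [-1.573, -0.183, -1.61]
wrist_force: [8.4, 2.0, -13.3]
grip_width: 0.015
t 8.35 tcp [0.5976 0.0625 0.0818] rot [-90.1 -10.5 -92.2] F [  8.4   2.  -13.3] M [ 1.09 -2.15  0.14] w 0.015
tab n 3209 lean deg -10.7 underside mid mm above floor 23.1 y span -0.009 0.035
top n 2037 lean deg -10.77 underside mid mm above floor 22.2 y span 0.008 0.036
```

```bash
python3 -m handwheel '{"travel":[[-0.0002,-0.0037,0.002],[-0.0003,-0.0075,0.004],[-0.0005,-0.0112,0.007],[-0.0006,-0.015,0.009],[-0.0008,-0.0187,0.0115],[-0.001,-0.0225,0.0135],[-0.0011,-0.0262,0.016],[-0.0013,-0.03,0.0175],[-0.0013,-0.03,0.0175]],"turn":[[0.09,-0.004,0],[0.175,-0.008,0],[0.262,-0.012,0],[0.35,-0.015,0],[0.437,-0.019,0],[0.525,-0.023,0],[0.612,-0.027,0],[0.7,-0.031,0],[0.7,-0.031,0]],"jaw":[1,1,1,1,1,1,1,1,1]}'; python3 b.py w7
```

```text
t: 9.52
tool_pos: [0.5969, 0.0481, 0.089]
eef_rot: [-1.571, 0.183, -1.613]
wrist_force: [7.6, -3.8, -13.5]
grip_width: 0.0149
t 9.525 tcp [0.5969 0.0481 0.089 ] rot [-90.   10.5 -92.4] F [  7.6  -3.8 -13.5] M [-1.35 -1.87 -0.4 ] w 0.0149
tab n 3174 lean deg 9.21 underside mid mm above floor 29.6 y span -0.034 0.009
top n 1515 lean deg 7.53 underside mid mm above floor 29.3 y span 0.008 0.023
```

```bash
python3 -m handwheel '{"travel":[[0.0001,0.0036,0.0035],[0.0003,0.0072,0.007],[0.0005,0.0108,0.0105],[0.0006,0.0145,0.014],[0.0006,0.0145,0.014],[0.0006,0.0145,0.022],[0.0006,0.0145,0.030],[0.0006,0.0145,0.038],[0.0006,0.0145,0.046],[0.0006,0.0145,0.054],[0.0006,0.0145,0.060],[0.0006,0.0145,0.064],[0.0006,0.0145,0.064],[0.0006,0.0145,0.064]],"turn":[[-0.0875,0.004,0],[-0.175,0.008,0],[-0.262,0.012,0],[-0.35,0.0155,0],[-0.35,0.0155,0],[-0.35,0.0155,0],[-0.35,0.0155,0],[-0.35,0.0155,0],[-0.35,0.0155,0],[-0.35,0.0155,0],[-0.35,0.0155,0],[-0.35,0.0155,0],[-0.35,0.0155,0],[-0.35,0.0155,0]],"jaw":[1,1,1,1,1,1,1,1,1,1,1,1,1,1]}'; python3 b.py w8
python3 - <<'E'
from h import *
c=cam("side"); cv2.imwrite("pics/s2.png",cv2.cvtColor(cv2.resize(c["image"][150:290,230:400],None,fx=4,fy=4,interpolation=2),cv2.COLOR_RGB2BGR))
E
```

```text
t: 11.32
tool_pos: [0.5969, 0.0555, 0.1163]
eef_rot: [-1.571, 0.0, -1.611]
wrist_force: [-0.5, -0.1, -3.9]
grip_width: 0.0149
t 11.325 tcp [0.5969 0.0555 0.1163] rot [-90.    0.  -92.3] F [-0.5 -0.1 -3.9] M [-0.01  0.   -0.02] w 0.0149
tab n 3221 lean deg -0.89 underside mid mm above floor 54.2 y span -0.022 0.022
top n 1914 lean deg -1.4 underside mid mm above floor 54.8 y span 0.008 0.03
```

View pics/s2.png

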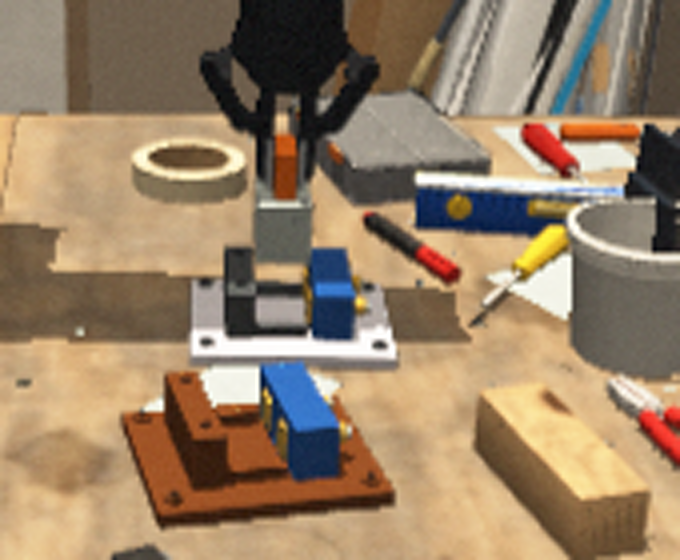

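View pics/w8.png

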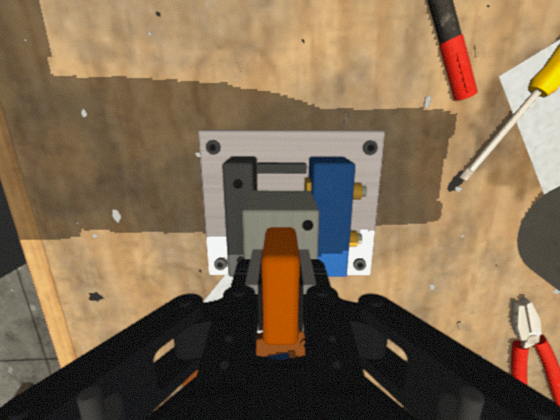

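In the side view the block's underside (280,262) is clear above the cheeks (280,250–330), upright. In the wrist view it hangs over the slot at (281,225). I hold for a moment, check once more and hand in.

```bash
python3 -m handwheel '{"travel":[[0,0,0],[0,0,0],[0,0,0],[0,0,0]],"turn":[[0.01,0,0],[0.02,0,0],[0.02,0,0],[0.02,0,0]],"jaw":[1,1,1,1]}'; python3 b.py w9; python3 -c "
from bench import env
o=env.get_obs();print(abs(o['dq']).max());print(env.sign_off())"
```

```text
t: 11.92
tool_pos: [0.597, 0.0554, 0.1164]
eef_rot: [-1.571, 0.01, -1.611]
wrist_force: [0.2, 0.1, -2.0]
grip_width: 0.015
t 11.925 tcp [0.597  0.0554 0.1164] rot [-90.    0.6 -92.3] F [ 0.2  0.1 -2. ] M [-0.02 -0.01  0.  ] w 0.015
tab n 3207 lean deg -0.33 underside mid mm above floor 54.3 y span -0.022 0.022
top n 1919 lean deg -0.74 underside mid mm above floor 54.9 y span 0.008 0.03
0.0028485886008102687
the job is handed in; nothing more can be done
None
```

The locating block is free of the jig. I gripped it by the orange tab and rocked it along the slot, leaning about +6°, −11°, +8°, −11° and +8°. It was still in the slot throughout. I then levelled it, lifted it straight up and handed the job in at about 12 s.

- **Final position:** the block is still gripped (15 mm opening) over the slot. Its underside is about 54 mm above the slot floor, roughly 16 mm above the cheek tops.
- **Final state:** it leans under 1° and the arm is still. The wrist force read about −2 to −4 N vertically, roughly the block's weight, so it is no longer bearing on the jig.
- **Forces:** the wrist force at the end of each move stayed under about 26 N.
- **First lean:** the block reached only about 6° for 8° of tool turn, and one of the two fits read 4.9°. I used about 10.5° of tool turn for the later leans.
- **Disagreement:** the two depth fits, on the tab top and on the block top, differ by up to about 1.7° in lean and 1 mm in height.
- **Other things on the bench:** I did not measure them afterwards, but no move was near them, and the masking tape and brown jig looked undisturbed in the last side picture. The tape measure was outside that crop.

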